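Level the cheese counter balance

TASK

Weigh the three small cheese blocks against the large wedge on the counter balance: move the block that lies beside the wedge over to the other pan with its two fellows, then trim out what difference is left by nudging the brass poise along the beam until the released beam rests level. Nudge the poise slowly from the side with shut fingers, never pinch it, and keep every touch on the beam, its poise and its pans under 10 N, as the pivot is delicate. Leave the tub, the marker and the tape roll alone.

Things in the scene. Friction and masses are not known exactly. Their poses are not given: they have to be found in the camera images.
- balance: fixed grey base of a counter balance with two pans, 150 x 300 mm; origin on the worktop under the pivot, y axis along the beam towards the left pan, x axis away from the robot (turned up to 15 degrees), z up. The pivot axis is 55 mm above the worktop; a small white scale plate with ticks faces the robot
- beam (a joint): tilt (rad), grows as the left (+y) pan rises: 0 = stop with the left pan down, as it starts; 0.10 = level; 0.20 = stop with the right pan down. Pans stay horizontal; where a piece lies in its pan does not matter. Sprung to level: each 1 g of difference tilts it about 0.0043 rad. Settles in about 1.5 s. A push on poise or pan tilts it falsely while it lasts
- poise (a joint): position of the sliding poise along the beam (m, + towards the left pan), 0 over the pivot, stops at +-0.055; starts near +0.05. Friction about 2.5 N plus drag of 60 N per m/s, so push at 0.05 m/s or less; it stays where it is left. On the free beam each 1 mm towards the left lowers the beam's value by about 0.005 rad; its full travel balances about 65 g
- poise_centre (a point): centre of the poise, an upright brass cylinder of 28 mm diameter, 36 mm tall (18 mm above and below this point), with a foot plate 30 x 26 x 6 mm, on the beam bar between the pans. Bar 18 mm wide, its top 23 mm below this point. Push it from its left or right side with shut fingers held upright; the pans' inner edges stand 114 mm from the pivot
- tray_left (a point): centre of the floor of the left (+y) pan, an aluminium tray 235 mm along the balance's x axis and 112 mm along its y axis, with a rim 3 mm thick that stands 4 mm above the floor; pan centre 170 mm from the pivot, floor 78 mm above the worktop when level
- tray_right (a point): the same for the right (-y) pan
- wedge_centre (a point): centre, half-way up, of the large cheese wedge with ribbed grey-brown rind, 96 mm (along x) x 55 x 55 mm high, at the near or far end of the left pan (at first the lower one); 210 g, up to 13 percent more or less. small1 starts beside it, 110 mm away along x; the other two small blocks lie in the right pan, 110 mm apart along x with a free place between them
- small1_centre (a point): small block of yellow cheese, 41 x 56 x 31 mm high, 70 g (each up to 10 percent more or less, not visible), lying in a pan with its 56 mm side within 6 degrees of the balance's y axis; the point is its centre, half-way up, 15.5 mm above the pan's floor
- small2_centre (a point): small block of yellow cheese, 41 x 56 x 31 mm high, 70 g (each up to 10 percent more or less, not visible), lying in a pan with its 56 mm side within 6 degrees of the balance's y axis; the point is its centre, half-way up, 15.5 mm above the pan's floor
- small3_centre (a point): small block of yellow cheese, 41 x 56 x 31 mm high, 70 g (each up to 10 percent more or less, not visible), lying in a pan with its 56 mm side within 6 degrees of the balance's y axis; the point is its centre, half-way up, 15.5 mm above the pan's floor
- tub_centre (a point): bystander: food tub with a green lid, 119 x 155 x 70 mm, behind the balance; centre, half-way up
- marker_w14: bystander: marker pen 130 mm long lying at the front right; origin on its underside
- tape_roll_w15: bystander: roll of tape, 73 mm diameter, 19 mm high, lying at the front right; origin on its underside
Mind the look-alikes: they are no part of the job. Leave any black look-alike of the part that bears small2_centre alone.

How it is judged:
By the outcome, as a careful person would: the job done as asked, in the order asked, and still so for the second after the job is handed in, with the robot touching nothing.
It also fails if it takes over 72 s, if anything falls off the work surface, if the arm or the gripper's body presses on something with over 40 N, if the wrist force passes 120 N, or if a joint passes its speed limit or range.

ROBOT

A 6-joint arm with a two-finger parallel gripper is mounted at the origin on a cart in front of the work surface, level with it; the furniture and walls round the work are solid. World frame = base frame: x ahead of the robot, y to its left, z up, the work surface at z = 0. Lengths are in m, angles in rad, forces in N, time in s.
With the tool pointing down it reaches from about 0.425 to 0.95 m from the base axis. Payload 3.5 kg.
Tool frame: the origin (TCP) lies midway between the tips of the shut fingers; the grasp point (between the pads) lies 19 mm behind it (pinch_z is the distance from the TCP to the grasp point, in m); z points along the fingers, x is the direction in which the jaws open and shut, and the axes are right-handed (so a half turn about z gives the same grasp; the last joint's range is limited). The gripper opens to 85 mm and grips with 20 to 120 N. Pads are 22 mm wide; open, the fingers measure 114 mm over their backs; the gripper's body (76 mm by 85 mm) begins 54 mm behind the grasp point. The pads swing forward as they close: fully open they stand 13 mm farther back than shut.
Start: joints at [1.003, 0.286, 1.577, -0, 1.279, -0.15], TCP at [0.274, 0.617, 0.231] pointing down, gripper open.
Joint ranges: [-2.77, 2.77], [-0.9, 2.22], [0.21, 2.48], [-1.53, 4.67], [0.24, 2.81], [-2.84, 2.84]. Speed limits (rad/s): [2.79, 2.79, 3.14, 3.14, 3.14, 3.14].

INTERFACE

Orientations are given as a unit quaternion [w, x, y, z].
In Python, from bench import observe, get_image, get_calibration, close_job, pinch_z gives the robot as it stands.
- The arm moves only by the tool play_rows, never from a script. Its argument "rows" is a list that holds one entry, the list of rows, each a list of 7 numbers: the shift along the tool's x, y, z in mm, then the turn, a rotation vector about the tool's x, y, z in degrees, then the finger opening in mm, from 0 to 85.4. In form: [[[tx, ty, tz, wx, wy, wz, hand], ...]]. A call has 1 to 20 rows; each row is the pose to reach, as a shift and turn from the pose commanded when the call began, along the tool's axes at that moment; what a row does not reach only later rows make up. A row lasts 1/12 s, in which the tool goes at most 41.7 mm and 7.16 degrees, less where a joint would pass 70% of its speed; a pose out of reach is approached as far as the arm can. A call with a gripper value outside its range is refused whole. The fingers move at their own pace and stop on an object; "squeeze" is the grip in N (left out, the last holds). Time passes only in rows, so rows that repeat a pose let the fingers close. It gives the time, the measured TCP pose, the force and the opening at its end, in the units of the state.
- observe(): the state, without advancing time (a new reading comes with each control period).
- get_image(name): name is "scene" or "top" or "wrist"; returns the picture (384x512x3 uint8, red, green, blue); there is no depth.
- get_calibration(name): a dict with "fx", "fy", "cx", "cy" (pixels), "rvec" (rotation vector, rad) and "tvec" (3), from world to camera coordinates, as OpenCV has them. Camera axes: x right, y down, z forward; pixel columns grow to the right and rows downward; lengths in m; the calibration is good to about 2 mm. A picture is of the moment at which its call begins: read the wrist's pose just before it. get_calibration takes no time and is no camera call; for the wrist camera it gives the pose at the moment of the call.
- close_job(): hands the job in, once; it reports no verdict.
The state is a dict: "t": time; "joint_positions": joint angles; "dq": joint speeds; "effort": joint torques, N m; "tool_pos": TCP position; "orientation": TCP orientation; "force": force on the tool from outside, world axes, zero at the start; "moment": the same for the moment, N m; "opening": opening from 0.0 (shut) to 1.0 (fully open).
Only numpy, scipy, OpenCV 4.12 (cv2) and the standard library are available. Lean on these libraries where they do the work, as an engineer would, in place of code of your own. Each camera call takes 0.05 s, during which the arm holds its last target.

## Working session

There is one attempt and no reset: what is moved stays moved. The work goes in short steps, Python scripts to look and compute and a tool call to move; the robot and the scene stay as the last step left them, time stands still between calls to the robot, and variables do not carry over. Pictures are saved under pics/ and viewed, and the job is handed in when it is done.

Besides the shell and the picture viewer there is one more tool, called after ">>>" as a command line: name --argument value ..., lists and objects as JSON in quotes. play_rows: Moves the arm, as the interface text tells. Its arguments: {"type":"object","properties":{"rows":{"type":"array"},"squeeze":{"type":"number"}},"required":["rows"]}

```bash
mkdir -p pics; ls
python3 - <<'E'
from bench import *
import cv2
print(observe(), pinch_z)
for n in ["scene","top"]:
    im=get_image(n); cv2.imwrite(f"pics/{n}0.png",im[:,:,::-1]); c=get_calibration(n); print(n,c)
    cv2.imwrite(f"pics/{n}0b.png",cv2.resize(im[:,:,::-1],(800,600),interpolation=cv2.INTER_CUBIC))
E
```

```text
pics
{'t': 0.0, 'joint_positions': array([ 1.00300350e+00,  2.87202949e-01,  1.57819982e+00, -1.65788568e-05,
        1.27861033e+00, -1.49982788e-01]), 'dq': array([-0.00014085, -0.00057731, -0.00036021,  0.00022151, -0.00148524,
       -0.00069208]), 'effort': array([-4.86613080e-04, -4.05989707e+01, -2.92619258e+01, -2.58078717e-04,
        5.74844235e-03, -2.04865501e-06]), 'tool_pos': array([0.27348935, 0.6163799 , 0.22990997]), 'orientation': array([ 5.07890140e-04,  8.38377422e-01,  5.45088830e-01, -1.09852462e-03]), 'force': array([-0.02691846,  0.15872476, -0.18481194]), 'moment': array([ 0.00326299,  0.00441079, -0.00927502]), 'opening': 1.0022017507526153} 0.0187
scene {'fx': 492.63355866972176, 'fy': 492.63355866972176, 'cx': 253.3143313537188, 'cy': 191.5990504200192, 'rvec': array([ 1.87841963, -1.01177869,  0.63008196]), 'tvec': array([-0.29645751,  0.31544965,  1.1500395 ])}
top {'fx': 353.799620391361, 'fy': 353.799620391361, 'cx': 257.22924234831527, 'cy': 195.1654766262251, 'rvec': array([ 2.01743372, -2.20832429,  0.23511207]), 'tvec': array([0.0539106 , 0.58831178, 1.14236763])}
```

View pics/scene0b.png

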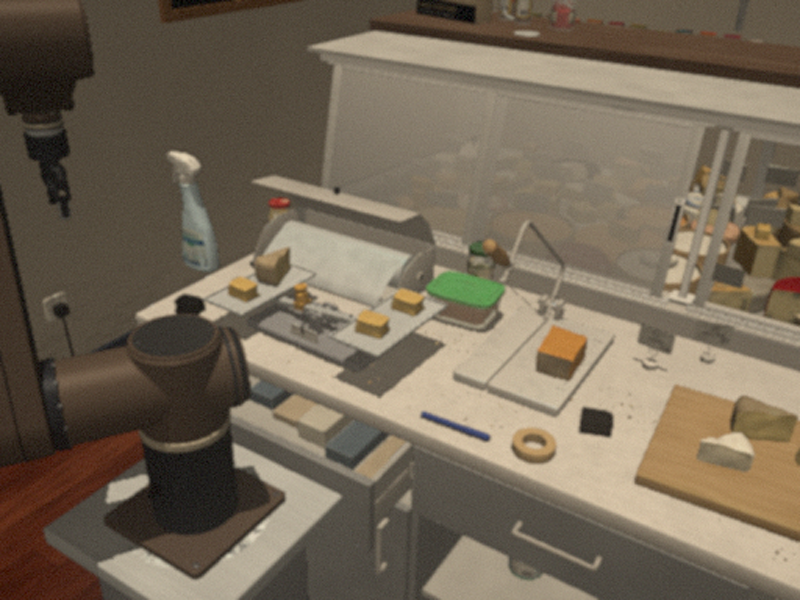

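View pics/top0b.png

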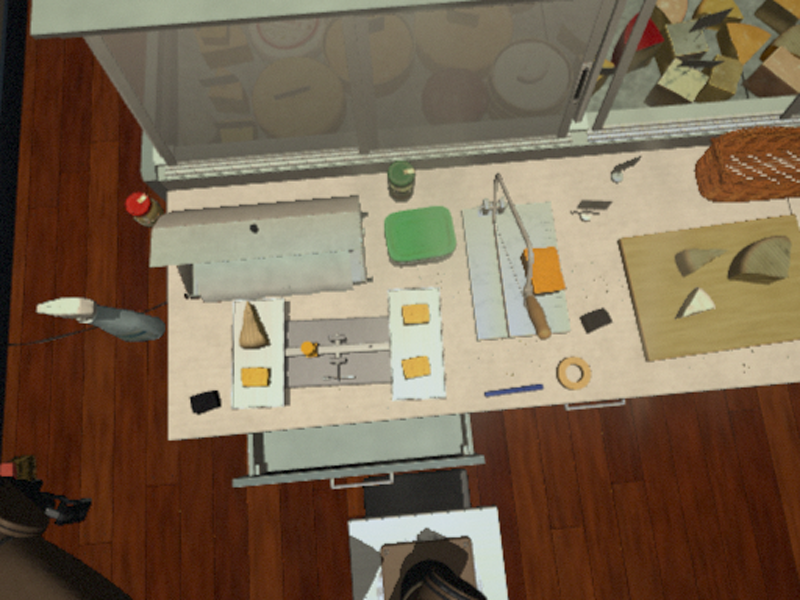

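The left pan holds the wedge (252,325) at the far end and small1 (256,377) at the near end. The right pan holds blocks at (416,314) and (416,367). I'll enlarge for precise readings.

Run:
```python
import cv2
im=cv2.imread("pics/top0.png"); c=im[180:270,140:290]; cv2.imwrite("pics/topc.png",cv2.resize(c,None,fx=5.3,fy=5.3,interpolation=cv2.INTER_CUBIC))
im=cv2.imread("pics/scene0.png"); c=im[150:240,130:280]; cv2.imwrite("pics/scenec.png",cv2.resize(c,None,fx=5.3,fy=5.3,interpolation=cv2.INTER_CUBIC))
```

```text
(no output)
```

View pics/topc.png

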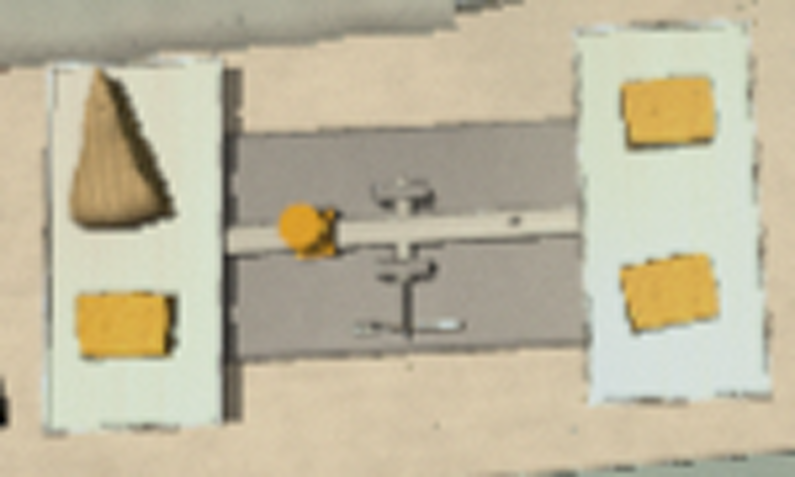

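View pics/scenec.png

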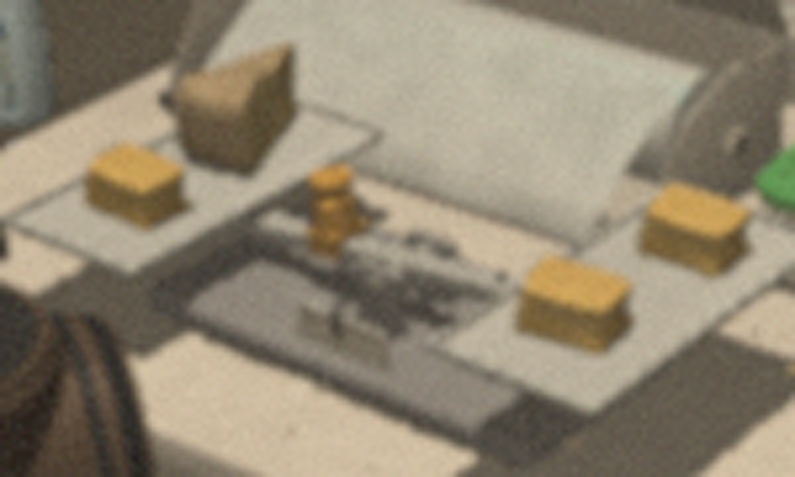

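```bash
cat > h.py <<'E'
import numpy as np, cv2
from bench import *
def ray(cal,u,v):
    R,_=cv2.Rodrigues(np.array(cal["rvec"])); t=np.array(cal["tvec"])
    d=R.T@np.array([(u-cal["cx"])/cal["fx"],(v-cal["cy"])/cal["fy"],1]); return -R.T@t,d
def p2w(cal,u,v,z):
    o,d=ray(cal,u,v); return o+d*(z-o[2])/d[2]
def w2p(cal,p):
    return cv2.projectPoints(np.array(p,float).reshape(-1,3),np.array(cal["rvec"]),np.array(cal["tvec"]),np.array([[cal["fx"],0,cal["cx"]],[0,cal["fy"],cal["cy"]],[0,0,1.]]),None)[0].reshape(-1,2)
def crop(x,y,x0,y0,s): return x0+(x+.5)/s-.5, y0+(y+.5)/s-.5
E
python3 - <<'E'
from h import *
np.set_printoptions(precision=4,suppress=True)
c=get_calibration("top"); print("cam",ray(c,0,0)[0])
def W(l,z): return np.array([p2w(c,*crop(x,y,140,180,5.3),z) for x,y in l])
for n,l,z in [("s1",[(78,293),(168,291),(168,355),(82,357)],.092),("far",[(622,80),(712,76),(715,138),(628,143)],.126),("near",[(622,266),(708,254),(717,312),(635,328)],.126),
 ("lp",[(50,62),(221,58),(221,424),(44,430)],.065),("rp",[(575,30),(745,22),(768,395),(590,402)],.099)]:
    w=W(l,z); e=w[1]-w[0]+w[2]-w[3]; print(n,w.mean(0),"yaw of yaxis",np.degrees(np.arctan2(e[0],-e[1])), [np.linalg.norm(w[i]-w[i-1]) for i in range(4)])
print("poise top",W([(298,226)],.055+.023+.018+.009+.005))
E
```

```text
cam [0.3396 0.0249 1.2402]
s1 [0.4621 0.3179 0.092 ] yaw of yaxis -3.8767816145089573 [np.float64(0.039087662685273306), np.float64(0.054951040478497776), np.float64(0.038863033157597066), np.float64(0.05213562487150558)]
far [ 0.5583 -0.0242  0.126 ] yaw of yaxis -2.201968757172728 [np.float64(0.0390618069473436), np.float64(0.05479067936746542), np.float64(0.03834447821874271), np.float64(0.052629018359155594)]
near [ 0.4493 -0.0145  0.126 ] yaw of yaxis 4.2617380067387325 [np.float64(0.0375055893135716), np.float64(0.05175616748507007), np.float64(0.03481155625935829), np.float64(0.04947827012063378)]
lp [0.5172 0.3166 0.065 ] yaw of yaxis -3.526957326913485 [np.float64(0.23272904376140752), np.float64(0.1096990508790254), np.float64(0.2317153777323429), np.float64(0.10894250152407046)]
rp [ 0.5018 -0.0195  0.099 ] yaw of yaxis -2.6732806376338933 [np.float64(0.2300436207030834), np.float64(0.10664681928795125), np.float64(0.23109689876105227), np.float64(0.1070404428497527)]
poise top [[0.5098 0.2062 0.11  ]]
```

```bash
cat >> h.py <<'E'
from scipy.spatial.transform import Rotation as Ro
np.set_printoptions(precision=4,suppress=True)
def go(p,yawdeg,dz=0):
    """print tool-frame shift mm & rotvec deg to reach TCP p with tool x axis at world angle yawdeg, pointing down"""
    s=observe(); q=s["orientation"]; R0=Ro.from_quat([q[1],q[2],q[3],q[0]])
    a=np.radians(yawdeg); X=np.array([np.cos(a),np.sin(a),0]); Z=np.array([0,0,-1.]); Y=np.cross(Z,X)
    R1=Ro.from_matrix(np.c_[X,Y,Z])
    print("t",s["t"],"pos",s["tool_pos"],"F",s["force"],"open",s["opening"])
    print("shift",R0.inv().apply(np.array(p)-s["tool_pos"])*1000,"rot",np.degrees((R0.inv()*R1).as_rotvec()))
E
python3 - <<'E'
from h import *
c=get_calibration("scene")
for p in ([.4621,.3179,.092],[.4493,-.0145,.126],[.5583,-.0242,.126],[.5098,.2062,.11]):
    u=w2p(c,p)[0]; print((u-[130,150]+.5)*5.3-.5)
go([.462,.318,.16],86.6)
E
```

```text
[143.6841 166.4212]
[583.1768 282.3187]
[703.6755 209.1346]
[335.1435 159.3223]
t 0.1 pos [0.2735 0.6164 0.2301] F [ 0.4833 -0.5716 -0.1748] open 0.9976424655453338
shift [-196.1643  293.3624   70.4011] rot [ -0.0367   0.117  -20.535 ]
```

>>> play_rows --rows '[[[-10,15,3.5,0,0,-1,75],[-30,44,11,0,0,-3,75],[-50,74,18,0,0,-5.5,75],[-70,104,25,0,0,-7.5,75],[-90,134,32,0,0,-9.5,75],[-110,164,39,0,0,-11.5,75],[-130,194,46,0,0,-13.5,75],[-150,224,53,0,0,-15.5,75],[-170,254,60,0,0,-17.5,75],[-186,278,66,0,0,-19.5,75],[-194,290,69,0,0,-20.5,75],[-196,293,70,0,0,-20.5,75],[-196,293,70,0,0,-20.5,75]]]'

```text
t: 1.18
tool_pos: [0.4621, 0.318, 0.1606]
orientation: [-0.0, 0.729, 0.685, -0.001]
force: [0.4, 0.3, 0.4]
opening: 0.877
```

Run:
```python
from h import *
c=get_calibration("wrist"); im=get_image("wrist"); cv2.imwrite("pics/w1.png",cv2.resize(im[:,:,::-1],(800,600),interpolation=cv2.INTER_CUBIC))
go([.462,.318,.062],86.6); print(c)
```

```text
t 1.2333 pos [0.4619 0.3189 0.161 ] F [-0.067   0.3447  0.305 ] open 0.8770900876634778
shift [-0.9323  0.2677 99.0446] rot [-0.0505 -0.0039 -0.1128]
{'fx': 300.2452801248561, 'fy': 300.2452801248561, 'cx': 255.394501686151, 'cy': 195.3511597709265, 'rvec': array([-2.1214, -1.9917, -0.2999]), 'tvec': array([-0.3471, -0.4393,  0.1809])}
```

View pics/w1.png

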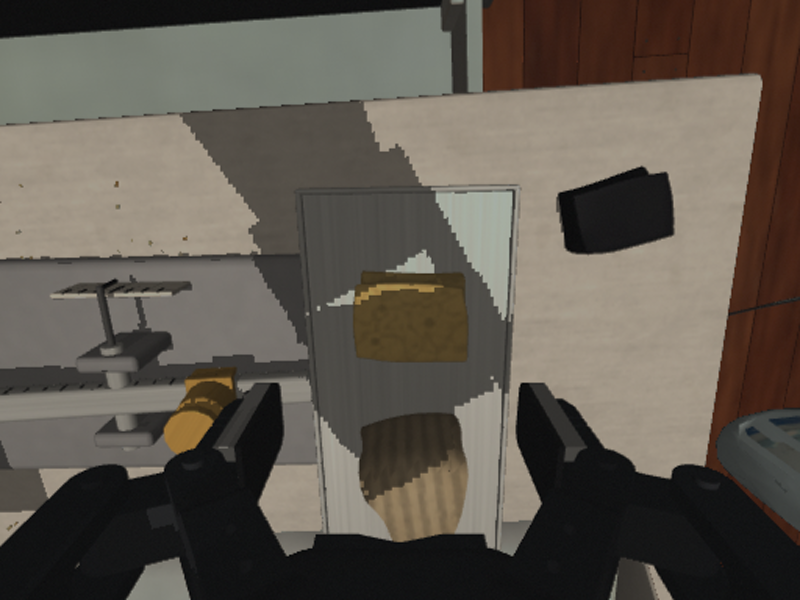

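Run:
```python
from h import *
c=get_calibration("wrist"); print("cam",ray(c,0,0)[0])
s=1.5625
def W(l,z): return np.array([p2w(c,*crop(x,y,0,0,s),z) for x,y in l])
for n,l,z in [("s1",[(355,289),(466,286),(468,361),(354,361)],.092),("pan",[(300,190),(519,186)],.065)]:
    w=W(l,z); print(n,w,w.mean(0))
# projected model of block top/bottom
a=np.radians(-3)
for z in(.061,.092):
    P=[[.462+dx,.318+dy,z] for dx,dy in((-.0205,.028),(-.0205,-.028),(.0205,-.028),(.0205,.028))]
    print((w2p(c,P)+.5)*s-.5)
```

```text
cam [0.3875 0.3239 0.3026]
s1 [[0.4429 0.3001 0.092 ]
 [0.4447 0.3516 0.092 ]
 [0.4825 0.3518 0.092 ]
 [0.4791 0.2964 0.092 ]] [0.4623 0.325  0.092 ]
pan [[0.3981 0.2746 0.065 ]
 [0.4028 0.3822 0.065 ]] [0.4004 0.3284 0.065 ]
[[447.0716 265.7895]
 [340.8545 272.2346]
 [348.1359 344.5322]
 [449.4302 338.6506]]
[[453.6897 280.096 ]
 [332.9856 287.3566]
 [341.6186 368.187 ]
 [456.0055 361.6409]]
```

Run:
```python
from h import *
c=get_calibration("wrist"); s=1.5625
print("tcp",(w2p(c,[observe()["tool_pos"]])+.5)*s-.5)
obs=[("top",crop(124,324,140,180,5.3)),("scene",crop(135,167,130,150,5.3)),("wrist",crop(411,324,0,0,s))]
for n,(u,v) in obs: print(n,p2w(get_calibration(n),u,v,.092))
A=0;b=0
for n,(u,v) in obs:
    o,d=ray(get_calibration(n),u,v); d/=np.linalg.norm(d); M=np.eye(3)-np.outer(d,d); A=A+M; b=b+M@o
print(np.linalg.solve(A,b))
cs=get_calibration("scene");
```

```text
tcp [[397.6791 393.888 ]]
top [0.462  0.3179 0.092 ]
scene [0.4585 0.3217 0.092 ]
wrist [0.4617 0.3252 0.092 ]
[0.462  0.3227 0.0894]
```

>>> play_rows --rows '[[[2,0,10,0,0,0,75],[4,0,28,0,0,0,75],[4,0,46,0,0,0,75],[4,0,62,0,0,0,75],[4,0,74,0,0,0,75],[4,0,82,0,0,0,75],[4,0,88,0,0,0,75],[4,0,92,0,0,0,75],[4,0,94,0,0,0,75],[4,0,94,0,0,0,75]]]'

```text
t: 2.07
tool_pos: [0.4625, 0.3231, 0.0674]
orientation: [0.0, 0.728, 0.686, 0.0]
force: [-0.7, 0.8, -0.5]
opening: 0.877
```

Run:
```python
from h import *
im=get_image("wrist"); cv2.imwrite("pics/w2.png",im[:,:,::-1])
im=get_image("scene"); cv2.imwrite("pics/s2.png",cv2.resize(im[140:240,110:260,::-1],None,fx=5.3,fy=5.3,interpolation=cv2.INTER_CUBIC))
go([.462,.323,.062],86.9)
```

```text
t 2.1667 pos [0.4629 0.3231 0.068 ] F [-0.2948 -0.4748  0.4441] open 0.8765968400034297
shift [-0.1905 -0.8926  6.0264] rot [ 0.0681 -0.0391 -0.3447]
```

View pics/w2.png

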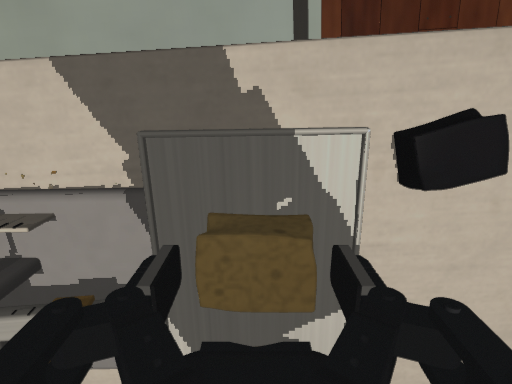

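View pics/s2.png

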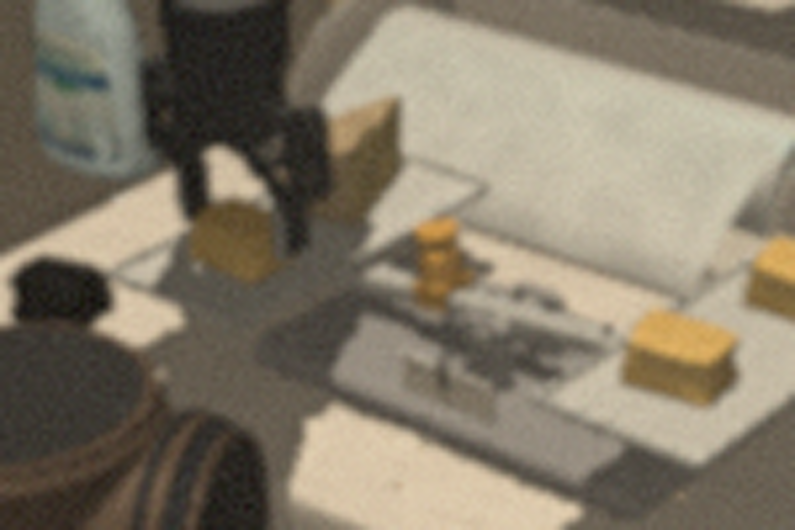

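>>> play_rows --rows '[[[0,-0.5,2,0,0,0,75],[0,-0.5,4,0,0,0,75],[0,-0.5,4,0,0,0,66],[0,-0.5,4,0,0,0,60],[0,-0.5,4,0,0,0,56],[0,-0.5,4,0,0,0,50],[0,-0.5,4,0,0,0,48],[0,-0.5,4,0,0,0,48],[0,-0.5,4,0,0,0,48]]]' --squeeze 25

```text
t: 2.92
tool_pos: [0.4621, 0.3231, 0.0636]
orientation: [0.0, 0.728, 0.686, 0.0]
force: [-0.8, 0.1, 2.0]
opening: 0.639
```

>>> play_rows --rows '[[[0,0,-2,0,0,0,48],[0,0,-6,0,0,0,48],[0,0,-14,0,0,0,48],[0,0,-28,0,0,0,48],[0,0,-46,0,0,0,48],[0,0,-66,0,0,0,48],[0,0,-86,0,0,0,48],[0,0,-102,0,0,0,48],[0,0,-114,0,0,0,48],[0,0,-120,0,0,0,48],[0,0,-120,0,0,0,48]]]'

```text
t: 3.83
tool_pos: [0.4627, 0.3233, 0.1853]
orientation: [0.001, 0.728, 0.686, 0.002]
force: [0.4, 0.2, -0.3]
opening: 0.639
```

Run:
```python
from h import *
im=get_image("wrist"); cv2.imwrite("pics/w3.png",im[:,:,::-1])
go([.503,-.016,.183],87)
```

```text
t 3.8833 pos [0.462  0.323  0.1838] F [-0.238   0.0221 -0.6941] open 0.6397817999656229
shift [-335.9009   61.2764    0.6724] rot [ 0.0466 -0.0231 -0.4394]
```

View pics/w3.png

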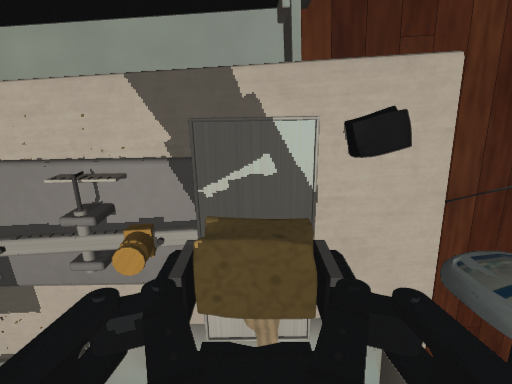

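Block held squarely between the pads. Carrying it over.

>>> play_rows --rows '[[[-6,1,0,0,0,0,48],[-20,4,0,0,0,0,48],[-42,8,0,0,0,0,48],[-70,13,0,0,0,0,48],[-100,18,0,0,0,0,48],[-130,24,0,0,0,0,48],[-160,29,0,0,0,0,48],[-190,35,0,0,0,0,48],[-220,40,0,0,0,0,48],[-250,46,0,0,0,0,48],[-278,51,0,0,0,0,48],[-302,55,0,0,0,0,48],[-320,58,0,0,0,0,48],[-331,60,0,0,0,0,48],[-336,61,0,0,0,0,48],[-336,61,0,0,0,0,48],[-336,61,0,0,0,0,48]]]'

```text
t: 5.3
tool_pos: [0.5022, -0.0156, 0.1828]
orientation: [-0.001, 0.728, 0.686, -0.0]
force: [-1.1, 0.0, -0.8]
opening: 0.636
```

Run:
```python
from h import *
c=get_calibration("wrist");print(c["rvec"],c["tvec"])
im=get_image("wrist"); cv2.imwrite("pics/w4.png",cv2.resize(im[:,:,::-1],(800,600),interpolation=cv2.INTER_CUBIC))
im=get_image("top"); cv2.imwrite("pics/t4.png",cv2.resize(im[180:270,140:290,::-1],None,fx=5.3,fy=5.3,interpolation=cv2.INTER_CUBIC))
go([.503,-.016,.183],87)
```

```text
[-2.1195 -1.9948 -0.3018] [-0.0156 -0.5042  0.1843]
t 5.4 pos [ 0.5023 -0.0152  0.183 ] F [-0.667   0.6724 -0.5852] open 0.6406341387447754
shift [-0.7798  0.703   0.0291] rot [-0.0351 -0.0243 -0.3719]
```

View pics/w4.png

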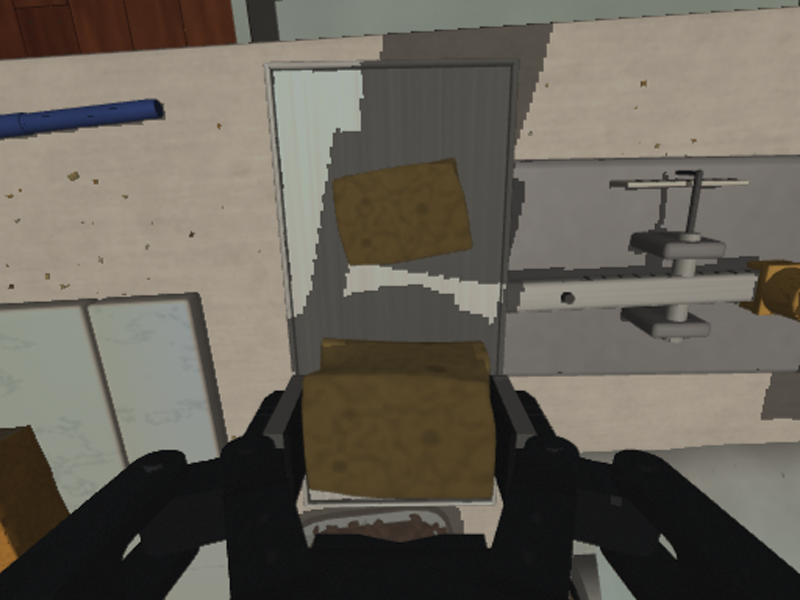

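View pics/t4.png

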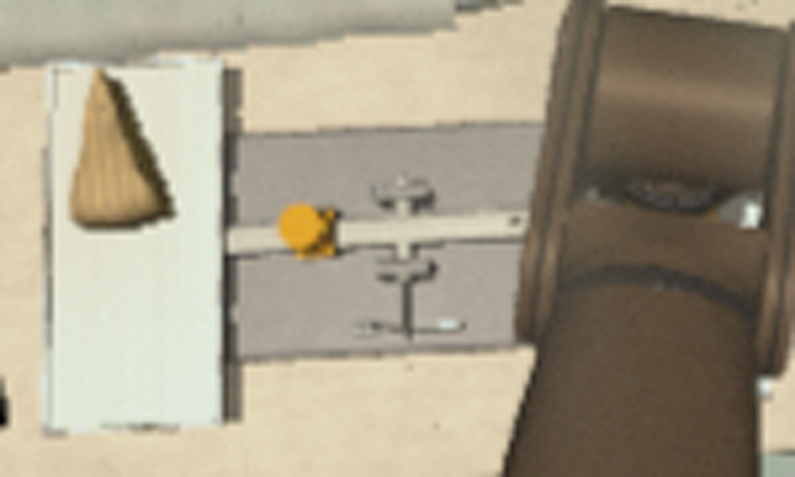

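Run:
```python
from h import *
c=get_calibration("wrist"); s=1.5625
def W(l,z): return np.array([p2w(c,*crop(x,y,0,0,s),z) for x,y in l])
for n,l,z in [("near",[(333,180),(454,160),(471,244),(352,264)],.126),("pan",[(267,66),(516,64),(297,374),(501,374)],.099),("poiseend",[(678,290)],.07)]:
    w=W(l,z); print(n,w,w.mean(0))
print((w2p(c,[observe()["tool_pos"]])+.5)*s-.5)
```

```text
near [[ 0.4338 -0.0377  0.126 ]
 [ 0.4289  0.012   0.126 ]
 [ 0.4635  0.0183  0.126 ]
 [ 0.4691 -0.033   0.126 ]] [ 0.4488 -0.0101  0.126 ]
pan [[ 0.3852 -0.0652  0.099 ]
 [ 0.3908  0.0429  0.099 ]
 [ 0.5318 -0.0702  0.099 ]
 [ 0.5382  0.0371  0.099 ]] [ 0.4615 -0.0139  0.099 ]
poiseend [[0.5065 0.1424 0.07  ]] [0.5065 0.1424 0.07  ]
[[397.6946 393.7839]]
```

>>> play_rows --rows '[[[0,0.7,8,0,0,0,48],[0,0.7,24,0,0,0,48],[0,0.7,42,0,0,0,48],[0,0.7,58,0,0,0,48],[0,0.7,68,0,0,0,48],[0,0.7,75,0,0,0,48],[0,0.7,79,0,0,0,48],[0,0.7,81,0,0,0,48],[0,0.7,81,0,0,0,48],[0,0.7,82,0,0,0,48],[0,0.7,82,0,0,0,48]]]'

```text
t: 6.32
tool_pos: [0.5039, -0.0163, 0.1021]
orientation: [0.001, 0.728, 0.686, 0.0]
force: [-0.3, 0.6, -1.2]
opening: 0.642
```

Run:
```python
from h import *
im=get_image("wrist"); cv2.imwrite("pics/w5.png",im[:,:,::-1])
im=get_image("scene"); cv2.imwrite("pics/s5.png",cv2.resize(im[140:240,150:300,::-1],None,fx=5.3,fy=5.3,interpolation=cv2.INTER_CUBIC))
go([.503,-.016,.0985],87)
```

```text
t 6.4167 pos [ 0.5037 -0.0163  0.102 ] F [ 0.0461  0.2964 -0.6533] open 0.6392412256839759
shift [ 0.2583 -0.7533  3.4533] rot [ 0.0698  0.0119 -0.4437]
```

View pics/w5.png

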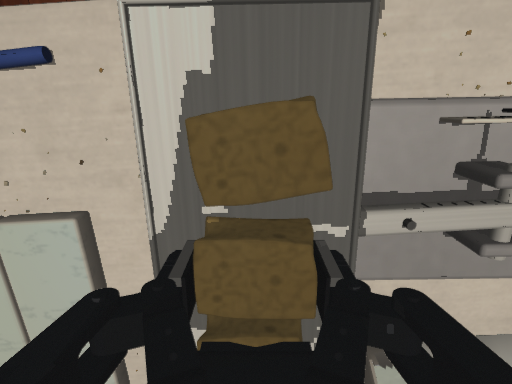

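View pics/s5.png

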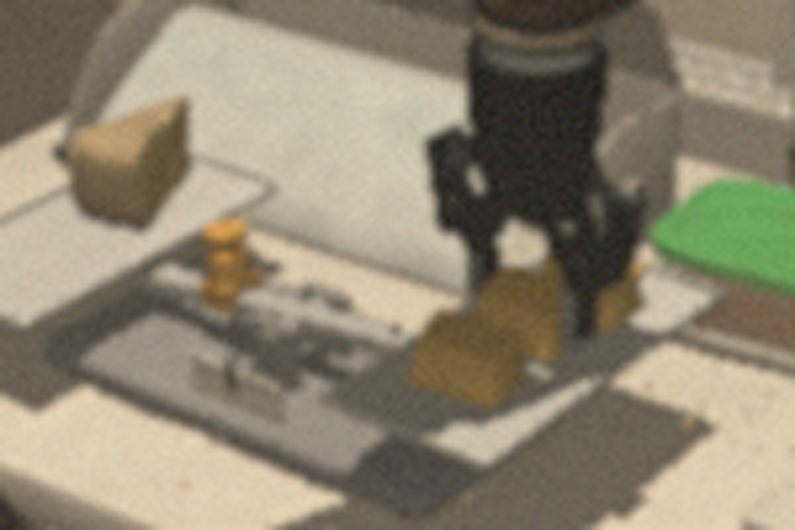

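>>> play_rows --rows '[[[0,0,1,0,0,0,48],[0,0,2,0,0,0,48],[0,0,2.7,0,0,0,48],[0,0,3.2,0,0,0,48],[0,0,3.5,0,0,0,48],[0,0,3.5,0,0,0,48]]]'

```text
t: 6.92
tool_pos: [0.5032, -0.0161, 0.0977]
orientation: [-0.0, 0.728, 0.686, -0.0]
force: [-0.1, 0.8, -0.9]
opening: 0.637
```

>>> play_rows --rows '[[[0,0,0.4,0,0,0,48],[0,0,0.4,0,0,0,48]]]'

```text
t: 7.08
tool_pos: [0.5033, -0.0162, 0.0975]
orientation: [-0.0, 0.728, 0.686, -0.0]
force: [-0.0, -0.1, 0.6]
opening: 0.641
```

Run:
```python
from h import *
go([.503,-.016,.0975],87)
```

```text
t 7.0833 pos [ 0.5033 -0.0162  0.0975] F [-0.0354 -0.1423  0.6043] open 0.6406803550320186
shift [ 0.141  -0.2952 -0.0342] rot [-0.0069  0.0029 -0.4312]
```

>>> play_rows --rows '[[[0,0,0.4,0,0,0,56],[0,0,0.4,0,0,0,60],[0,0,0.4,0,0,0,64],[0,0,0.4,0,0,0,66],[0,0,0,0,0,0,66],[0,0,-4,0,0,0,66],[0,0,-12,0,0,0,66],[0,0,-26,0,0,0,66],[0,0,-44,0,0,0,66],[0,0,-62,0,0,0,66],[0,0,-74,0,0,0,66],[0,0,-80,0,0,0,60]]]'

```text
t: 8.08
tool_pos: [0.5045, -0.0164, 0.1803]
orientation: [0.002, 0.728, 0.686, 0.001]
force: [0.2, 0.1, 0.2]
opening: 0.705
```

Run:
```python
from h import *
im=get_image("wrist"); cv2.imwrite("pics/w6.png",im[:,:,::-1])
im=get_image("scene"); cv2.imwrite("pics/s6.png",cv2.resize(im[140:240,130:280,::-1],None,fx=5.3,fy=5.3,interpolation=cv2.INTER_CUBIC))
go([.503,-.016,.0975],87)
c=get_calibration("wrist");print(repr(c["rvec"]),repr(c["tvec"]))
```

```text
t 8.1833 pos [ 0.5041 -0.0163  0.179 ] F [-0.4409  0.9627  0.7067] open 0.7042767941450965
shift [ 0.3143 -1.3984 81.5394] rot [ 0.1778  0.0314 -0.4366]
array([-2.1162, -1.9921, -0.3045]) array([-0.0147, -0.5051,  0.1778])
```

View pics/w6.png

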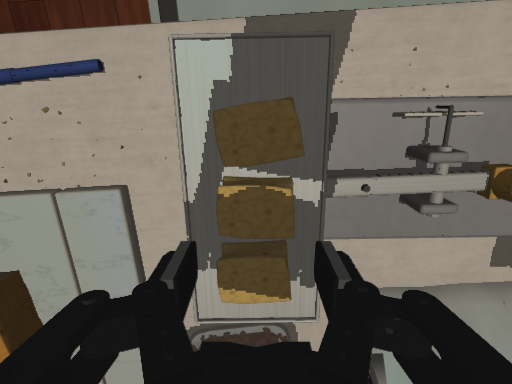

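View pics/s6.png

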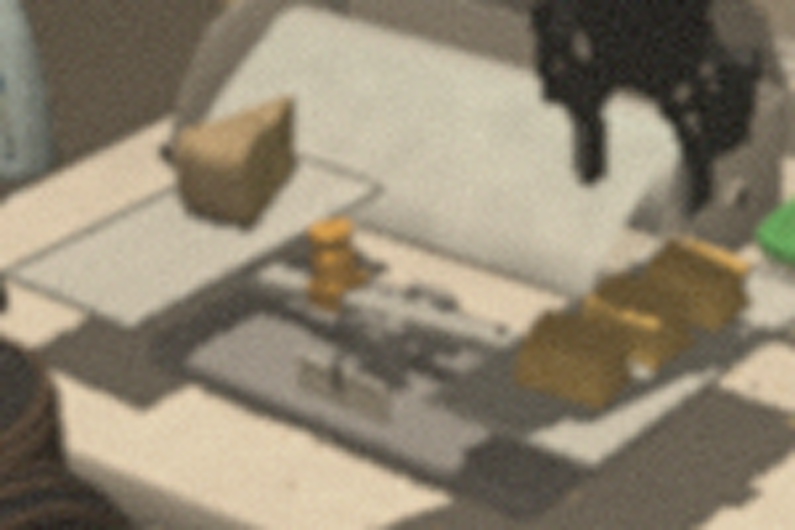

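Run:
```python
from h import *
go([.515,.236,.15],87.3)
```

```text
t 8.1833 pos [ 0.5041 -0.0163  0.179 ] F [-0.4409  0.9627  0.7067] open 0.7042767941450965
shift [252.5522  -4.3628  28.8947] rot [ 0.1777  0.0319 -0.7366]
```

>>> play_rows --rows '[[[6,0,0,0,0,0,0],[20,0,0,0,0,0,0],[44,0,0,0,0,0,0],[74,-1,0,0,0,0,0],[108,-2,0,0,0,-0.5,0],[142,-2,2,0,0,-0.7,0],[176,-3,6,0,0,-0.7,0],[206,-4,12,0,0,-0.7,0],[230,-4,19,0,0,-0.7,0],[246,-4,25,0,0,-0.7,0],[252.5,-4,28,0,0,-0.7,0],[252.5,-4,29,0,0,-0.7,0],[252.5,-4,29,0,0,-0.7,0]]]'

```text
t: 9.27
tool_pos: [0.5136, 0.2358, 0.1472]
orientation: [-0.0, 0.724, 0.69, -0.001]
force: [-1.0, -0.6, 0.8]
opening: -0.002
```

Run:
```python
from h import *
im=get_image("wrist"); cv2.imwrite("pics/w7.png",cv2.resize(im[:,:,::-1],(800,600),interpolation=cv2.INTER_CUBIC))
cv2.imwrite("pics/w7raw.png",im[:,:,::-1])
im=get_image("top"); cv2.imwrite("pics/t7.png",cv2.resize(im[180:270,140:290,::-1],None,fx=5.3,fy=5.3,interpolation=cv2.INTER_CUBIC))
go([.515,.236,.15],87.3)
c=get_calibration("wrist");print(repr(c["rvec"]),repr(c["tvec"]))
```

```text
t 9.3667 pos [0.5144 0.2352 0.1483] F [ 0.0632  0.313  -0.2015] open 0.0025242221738898283
shift [ 0.8083  0.523  -1.7297] rot [-0.0238  0.026  -0.0959]
array([-2.1079, -2.0066, -0.3032]) array([-0.2609, -0.494 ,  0.1507])
```

View pics/w7.png

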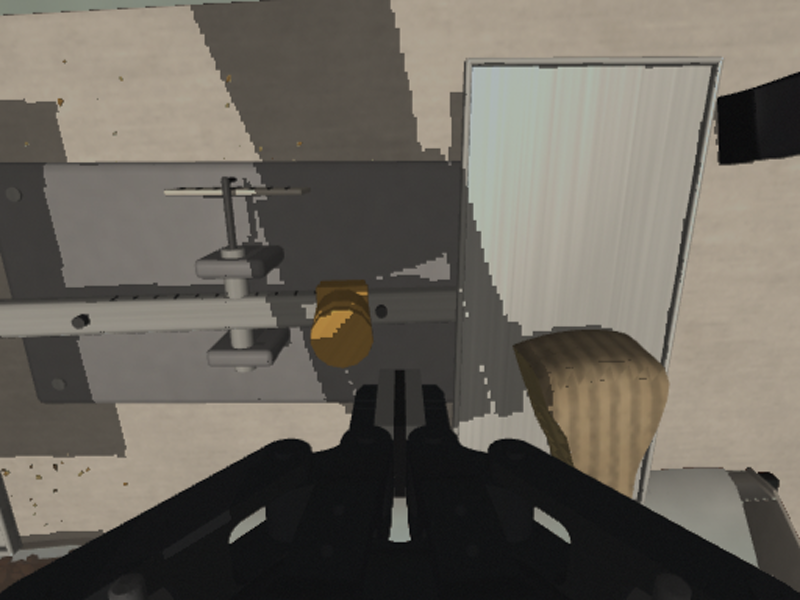

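View pics/t7.png

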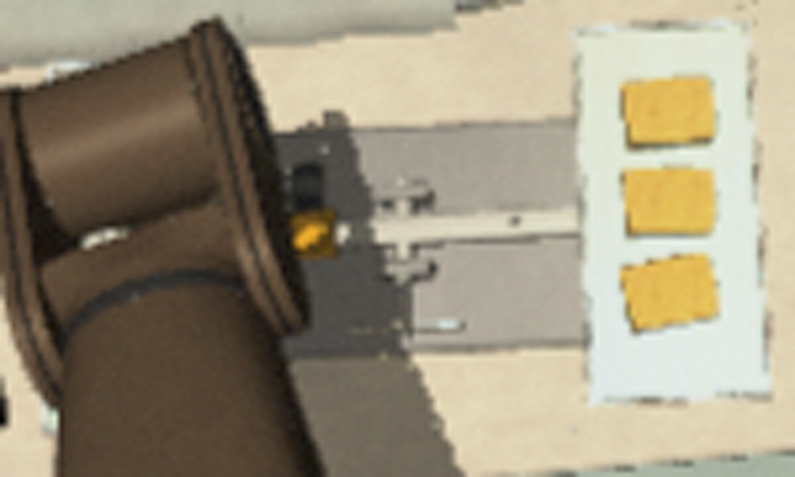

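Run:
```python
from h import *
im=get_image("scene"); cv2.imwrite("pics/s7raw.png",im[:,:,::-1]); cv2.imwrite("pics/s7.png",cv2.resize(im[140:240,130:280,::-1],None,fx=5.3,fy=5.3,interpolation=cv2.INTER_CUBIC))
w=cv2.imread("pics/w7raw.png"); cv2.imwrite("pics/w7c.png",cv2.resize(w[90:250,0:260],None,fx=3,fy=3,interpolation=cv2.INTER_CUBIC))
c=get_calibration("wrist"); s=1.5625
def W(l,z): return np.array([p2w(c,*crop(x,y,0,0,s),z) for x,y in l])
print("pinR,pinL at z~", W([(381,311)],.057),W([(80,320)],.068),"pivot",W([(237,290)],.06), "poise foot",W([(343,288)],.06),"poise top",W([(342,338)],.1))
o,d=ray(c,c["cx"],c["cy"]);print("cam",o,d/np.linalg.norm(d))
```

```text
pinR,pinL at z~ [[0.5146 0.2262 0.057 ]] [[0.5083 0.0763 0.068 ]] pivot [[0.4988 0.154  0.06  ]] poise foot [[0.5004 0.2079 0.06  ]] poise top [[0.5123 0.211  0.1   ]]
cam [0.4401 0.2392 0.2901] [ 0.2949 -0.0135 -0.9554]
```

View pics/s7.png

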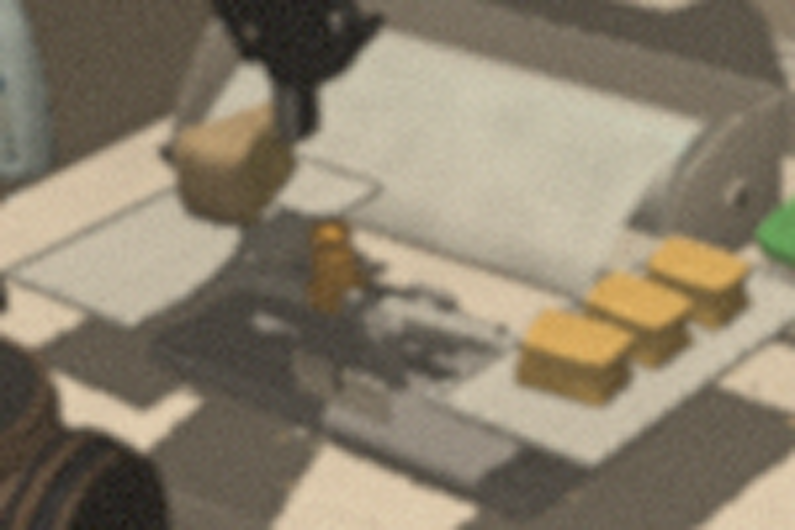

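View pics/w7c.png

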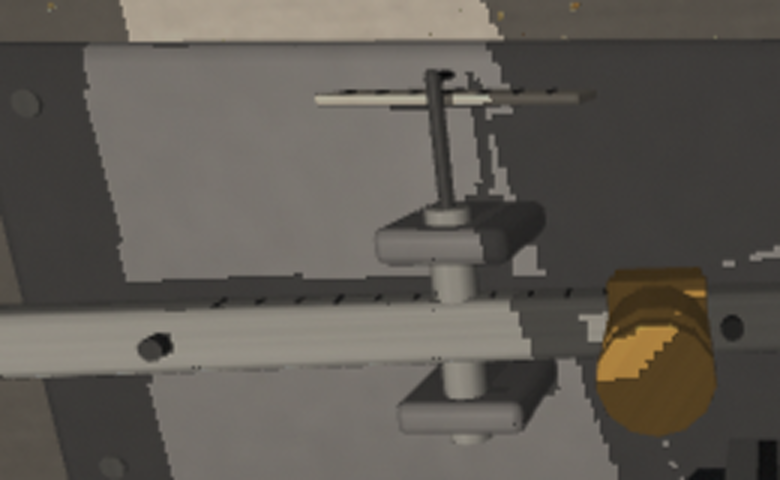

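Run:
```python
from h import *
obs=[("top",crop(298,226,140,180,5.3)),("scene",crop(331,228,130,140,5.3)),("wrist",crop(342,338,0,0,1.5625))]
def tri(ob):
    A=0;b=0
    for n,(u,v) in ob:
        o,d=ray(get_calibration(n),u,v); d/=np.linalg.norm(d); M=np.eye(3)-np.outer(d,d); A=A+M; b=b+M@o
    return np.linalg.solve(A,b)
print(tri(obs),tri(obs[1:]),tri(obs[:2]))
go([0.513,.243,.085],87.3)
```

```text
[0.512  0.21   0.0973] [0.5126 0.2111 0.0971] [0.5108 0.2091 0.0981]
t 9.4167 pos [0.5147 0.2352 0.1486] F [-0.4124  0.5678  0.7123] open -0.0032727915491181946
shift [ 7.7469 -2.0936 63.6196] rot [ 0.0148  0.009  -0.1139]
```

>>> play_rows --rows '[[[4,-1,3,0,0,0,0],[8,-2,8,0,0,0,0],[11,-2,18,0,0,0,0],[11,-2,32,0,0,0,0],[11,-2,44,0,0,0,0],[11,-2,53,0,0,0,0],[11,-2,59,0,0,0,0],[11,-2,62,0,0,0,0],[11,-2,62.5,0,0,0,0],[11,-2,62.5,0,0,0,0]]]'

```text
t: 10.25
tool_pos: [0.5132, 0.2472, 0.086]
orientation: [0.0, 0.724, 0.69, 0.0]
force: [0.5, -0.8, -0.1]
opening: -0.003
```

Run:
```python
from h import *
im=get_image("wrist"); cv2.imwrite("pics/w8.png",cv2.resize(im[:,:,::-1],(800,600),interpolation=cv2.INTER_CUBIC))
im=get_image("scene"); cv2.imwrite("pics/s8.png",cv2.resize(im[140:240,130:280,::-1],None,fx=5.3,fy=5.3,interpolation=cv2.INTER_CUBIC))
go([0.513,.243,.085],87.3)
```

```text
t 10.35 pos [0.5135 0.2474 0.0867] F [-0.177  -0.9104  0.773 ] open -0.0007444155285825411
shift [-4.3862 -0.3426  1.6521] rot [ 0.0764 -0.0263 -0.0415]
```

View pics/w8.png

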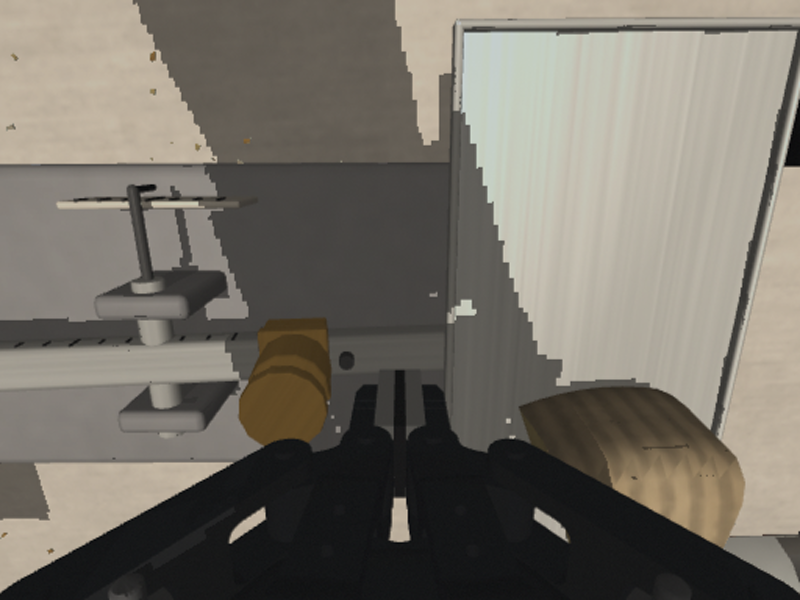

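View pics/s8.png

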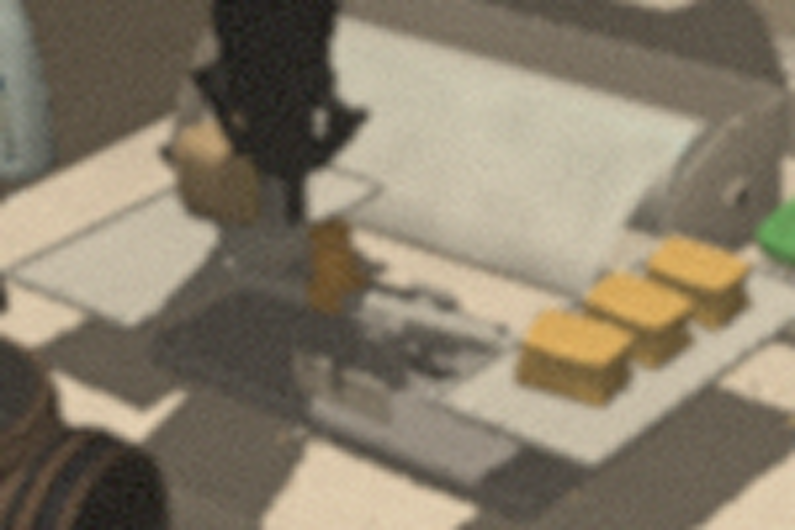

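>>> play_rows --rows '[[[-1,0,0,0,0,0,0],[-2.5,0,0,0,0,0,0],[-4,0,0,0,0,0,0],[-5.5,0,0,0,0,0,0],[-7,0,0,0,0,0,0],[-8.5,0,0,0,0,0,0],[-10,0,0,0,0,0,0],[-11.5,0,0,0,0,0,0],[-13,0,0,0,0,0,0],[-14.5,0,0,0,0,0,0],[-16,0,0,0,0,0,0]]]'

```text
t: 11.27
tool_pos: [0.5124, 0.2318, 0.0865]
orientation: [-0.0, 0.724, 0.69, 0.001]
force: [-1.5, 4.8, 3.5]
opening: -0.003
```

Run:
```python
from h import *
im=get_image("wrist"); cv2.imwrite("pics/w9.png",cv2.resize(im[:,:,::-1],(800,600),interpolation=cv2.INTER_CUBIC))
go([0.513,.243,.085],87.3)
```

```text
t 11.3167 pos [0.5124 0.2315 0.0864] F [0.7826 3.385  2.8142] open -0.0009343023899266854
shift [11.5556  0.0753  1.4032] rot [ 0.0324 -0.0436 -0.0387]
```

View pics/w9.png

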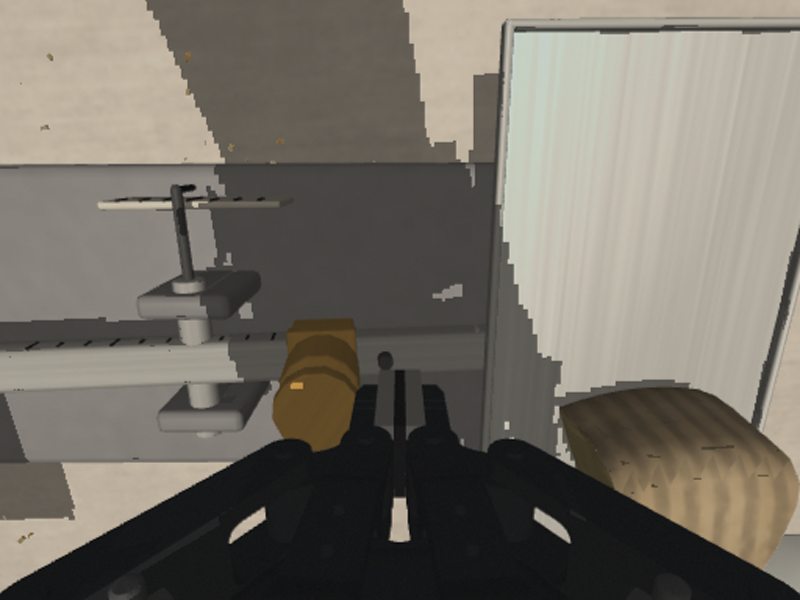

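>>> play_rows --rows '[[[-1,0,0,0,0,0,0],[-2.2,0,-0.2,0,0,0,0],[-3.4,0,-0.4,0,0,0,0],[-4.6,0,-0.6,0,0,0,0],[-5.8,0,-0.8,0,0,0,0],[-7,0,-1,0,0,0,0]]]'

```text
t: 11.82
tool_pos: [0.512, 0.2241, 0.087]
orientation: [0.0, 0.724, 0.69, 0.0]
force: [0.1, 3.7, 2.1]
opening: 0.001
```

>>> play_rows --rows '[[[-1.3,0,0,0,0,0,0],[-2.6,0,0,0,0,0,0],[-3.9,0,0,0,0,0,0],[-5.2,0,0,0,0,0,0],[-6.5,0,0,0,0,0,0],[-7.8,0,0,0,0,0,0],[-9.1,0,0,0,0,0,0],[-10.4,0,0,0,0,0,0],[-11.7,0,0,0,0,0,0],[-13,0,0,0,0,0,0],[-14.3,0,0,0,0,0,0],[-15.6,0,0,0,0,0,0],[-16.9,0,0,0,0,0,0],[-18,0,0,0,0,0,0],[-18,0,0,0,0,0,0],[-16.5,0,0,0,0,0,0],[-14,0,0,0,0,0,0],[-11,0,0,0,0,0,0],[-8,0,0,0,0,0,0],[-8,0,0,0,0,0,0]]]'

```text
t: 13.48
tool_pos: [0.511, 0.2163, 0.0862]
orientation: [-0.0, 0.724, 0.69, -0.001]
force: [-1.0, 0.4, 0.3]
opening: 0.004
```

Run:
```python
from h import *
im=get_image("wrist"); cv2.imwrite("pics/w10.png",cv2.resize(im[:,:,::-1],(800,600),interpolation=cv2.INTER_CUBIC))
im=get_image("scene"); cv2.imwrite("pics/s10.png",cv2.resize(im[140:240,130:280,::-1],None,fx=5.3,fy=5.3,interpolation=cv2.INTER_CUBIC))
go([0.513,.243,.085],87.3)
```

```text
t 13.5833 pos [0.5112 0.2162 0.0865] F [-0.2032  0.3232 -0.087 ] open -0.0007589216507917188
shift [26.8903  0.5162  1.4632] rot [-0.0435  0.0371 -0.0111]
```

View pics/w10.png

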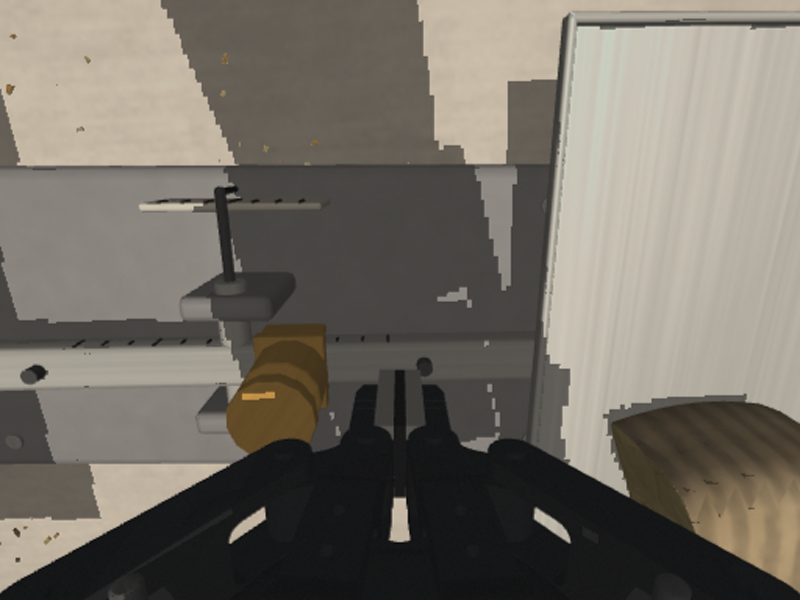

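View pics/s10.png

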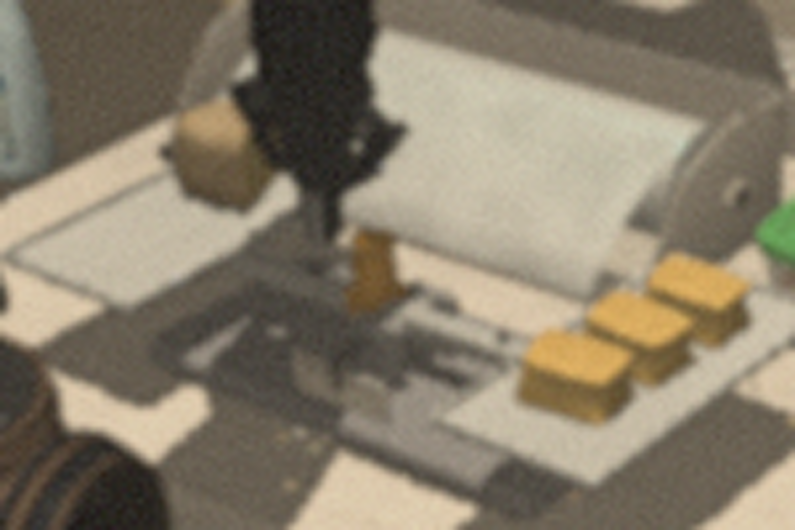

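>>> play_rows --rows '[[[0,0,0,0,0,0,0],[0,0,0,0,0,0,0],[0,0,0,0,0,0,0],[0,0,0,0,0,0,0],[0,0,0,0,0,0,0],[0,0,0,0,0,0,0],[0,0,0,0,0,0,0],[0,0,0,0,0,0,0],[0,0,0,0,0,0,0],[0,0,0,0,0,0,0],[0,0,0,0,0,0,0],[0,0,0,0,0,0,0],[0,0,0,0,0,0,0]]]'

```text
t: 14.67
tool_pos: [0.5115, 0.2163, 0.0869]
orientation: [0.0, 0.724, 0.69, 0.0]
force: [-0.8, -0.6, 0.5]
opening: -0.0
```

```bash
cat > tilt.py <<'E'
from h import *
import sys
tag=sys.argv[1]
fr=[get_image("scene").astype(np.float32) for _ in range(5)]
m=np.mean(fr,0)[:,:,::-1]; cv2.imwrite(f"pics/sc_{tag}.png",m)
c=get_calibration("scene")
def reg(ref,cur,box):
    x0,y0,x1,y1=box; W=np.eye(2,3,dtype=np.float32)
    g=lambda a:cv2.GaussianBlur(cv2.cvtColor(a.astype(np.uint8),cv2.COLOR_BGR2GRAY).astype(np.float32),(0,0),.7)
    T=g(ref)[y0:y1,x0:x1]; best=None
    for dv in (0,3,6,9,-3,-6,-9,12,-12):
        W=np.array([[1,0,x0],[0,1,y0+dv]],np.float32)
        try: cc,W=cv2.findTransformECC(T,g(cur),W,cv2.MOTION_TRANSLATION,(3,200,1e-6),None,3)
        except cv2.error: continue
        if best is None or cc>best[0]: best=(cc,W[0,2]-x0,W[1,2]-y0)
    return best
ref=cv2.imread("pics/s7raw.png"); ref0=cv2.imread("pics/scene0.png")
jac=lambda p:(w2p(c,np.array(p)+[0,0,.01])-w2p(c,p))[0]/10
r=[]
for n,ref_,box,p,sg in [("near",ref,(224,194,254,219),[.449,-.014,.11],-1),("far",ref,(250,182,274,204),[.558,-.024,.11],-1),("all3",ref,(224,182,276,219),[.503,-.016,.11],-1),("wedge",ref0,(160,155,190,187),[.57,.32,.09],1),("panL",ref0,(128,180,160,214),[.40,.31,.065],1)]:
    b=reg(ref_,m,box)
    if b is None: print(n,"none"); continue
    j=jac(p); mm=b[2]/j[1]; print(n,"cc %.3f du %.2f dv %.2f dz %.2f mm tilt %.4f"%(b[0],b[1],b[2],mm,sg*mm/170))
go([0,0,0],87.3)
E
python3 tilt.py a
```

```text
near cc 0.933 du 0.46 dv 5.07 dz -16.98 mm tilt 0.0999
far cc 0.784 du -0.03 dv 4.58 dz -15.92 mm tilt 0.0936
all3 cc 0.786 du 0.77 dv 4.30 dz -14.67 mm tilt 0.0863
wedge none
panL cc 0.779 du -0.26 dv -1.40 dz 5.08 mm tilt 0.0299
t 14.9167 pos [0.5115 0.2163 0.0869] F [ 0.1345  0.0838 -0.3628] open -0.0005912783363789885
shift [-240.42   -500.5803   86.9249] rot [-0.001   0.0004 -0.0362][ WARN:0@5.779] global loadsave.cpp:1063 imwrite_ Unsupported depth image for selected encoder is fallbacked to CV_8U.
```

Run:
```python
import cv2,numpy as np
a=cv2.imread("pics/s7raw.png")[165:235,120:285];b=cv2.imread("pics/sc_a.png")[165:235,120:285]
cv2.imwrite("pics/cmp.png",cv2.resize(np.vstack([a,b]),None,fx=4.2,fy=4.2,interpolation=cv2.INTER_CUBIC))
```

```text
(no output)
```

View pics/cmp.png

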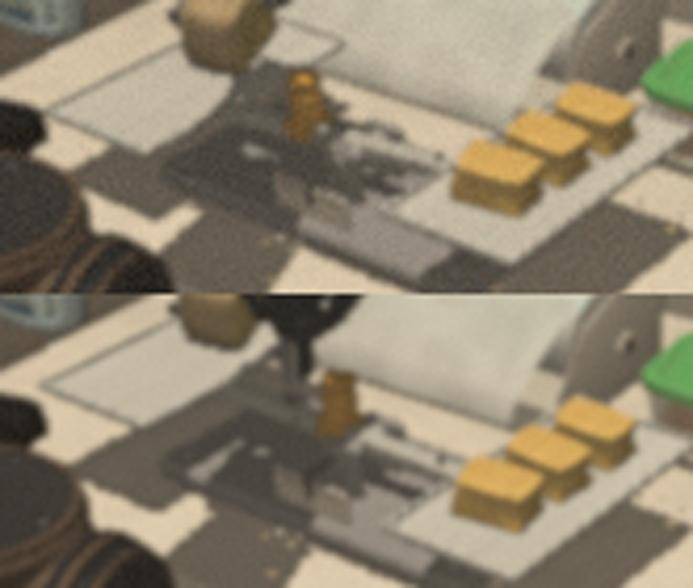

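>>> play_rows --rows '[[[0,0,-6,0,0,0,0],[0,0,-20,0,0,0,0],[0,0,-42,0,0,0,0],[0,0,-70,-2,0,0,0],[-8,-6,-98,-6,0,0,0],[-20,-14,-122,-11,0,0,0],[-34,-24,-142,-17,0,0,0],[-48,-34,-155,-23,0,0,0],[-58,-44,-161,-29,0,0,0],[-66,-50,-163,-34,0,0,0],[-68,-51,-163,-38,0,0,0],[-68,-51,-163,-40,0,0,0],[-68,-51,-163,-40,0,0,0]]]'

```text
t: 16.0
tool_pos: [0.4557, 0.1506, 0.249]
orientation: [0.248, 0.68, 0.649, 0.236]
force: [-0.1, -0.5, 0.8]
opening: 0.001
```

```bash
python3 tilt.py b 2>/dev/null
python3 - <<'E'
from h import *
im=get_image("wrist"); cv2.imwrite("pics/w11.png",im[:,:,::-1]);cv2.imwrite("pics/w11b.png",cv2.resize(im[:,:,::-1],(800,600),interpolation=cv2.INTER_CUBIC))
b=cv2.imread("pics/sc_b.png")[140:240,110:285]
cv2.imwrite("pics/cmp.png",cv2.resize(b,None,fx=4.5,fy=4.5,interpolation=cv2.INTER_CUBIC))
E
```

```text
near cc 0.931 du 0.44 dv 5.11 dz -17.11 mm tilt 0.1006
far cc 0.784 du -0.03 dv 4.61 dz -16.00 mm tilt 0.0941
all3 cc 0.785 du 0.73 dv 4.34 dz -14.81 mm tilt 0.0871
wedge cc 0.876 du -0.26 dv -4.39 dz 16.59 mm tilt 0.0976
panL cc 0.779 du -0.27 dv -1.38 dz 5.00 mm tilt 0.0294
t 16.25 pos [0.458  0.1508 0.2508] F [1.2412 0.004  0.5928] open -0.0014317383508457276
shift [-172.6716 -506.0243  -97.4774] rot [40.0165  0.0033 -0.0495]
```

View pics/w11b.png

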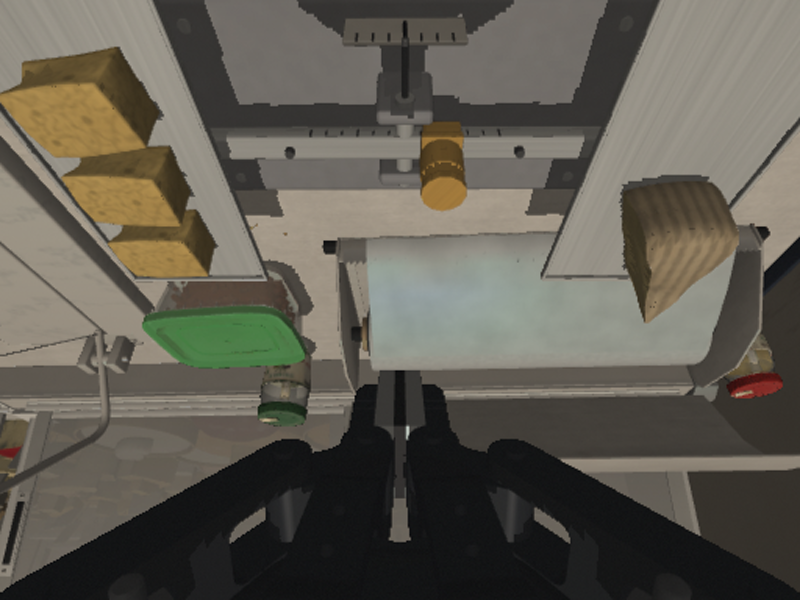

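View pics/cmp.png

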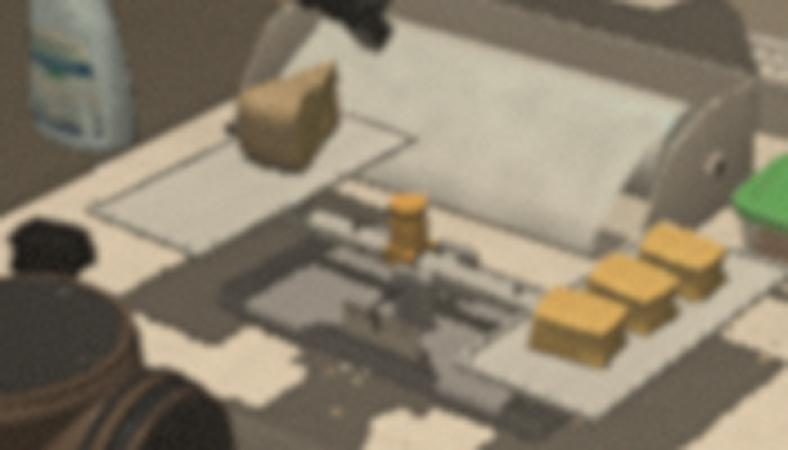

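Run:
```python
import cv2
b=cv2.imread("pics/w11.png")[0:140,130:390]
cv2.imwrite("pics/cmp.png",cv2.resize(b[:70,75:180],None,fx=7.5,fy=7.5,interpolation=cv2.INTER_CUBIC))
```

```text
(no output)
```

View pics/cmp.png

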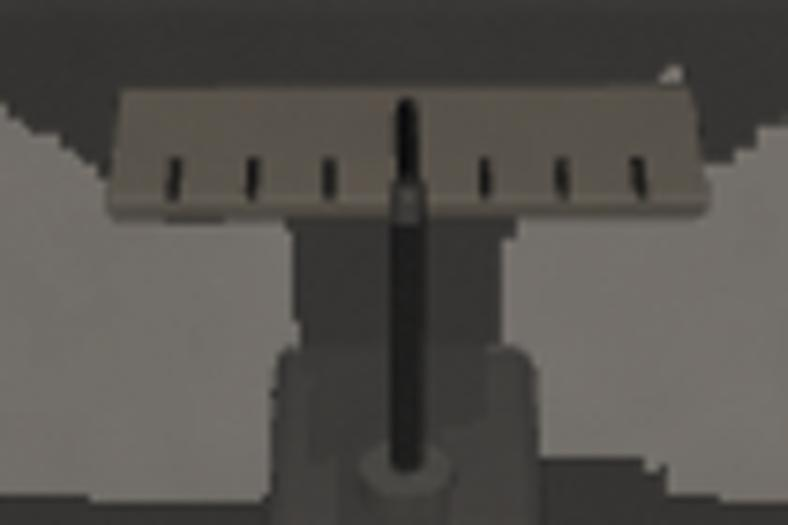

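Run:
```python
import cv2,numpy as np
b=cv2.imread("pics/w11.png")
A=b[150:195,150:190]; B=b[150:195,330:370]
cv2.imwrite("pics/cmp.png",cv2.resize(np.hstack([A,B]),None,fx=10,fy=10,interpolation=cv2.INTER_CUBIC))
```

```text
(no output)
```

View pics/cmp.png

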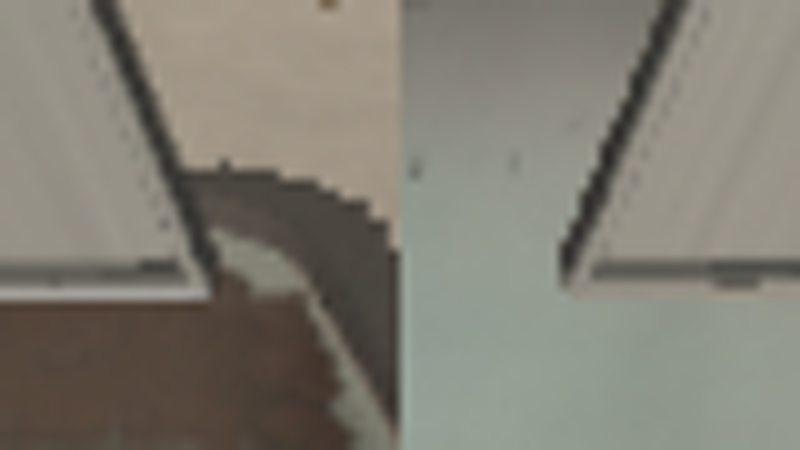

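Run:
```python
from h import *
c=get_calibration("wrist")
a=np.radians(-2.65); xb=np.array([np.cos(a),np.sin(a),0]); yb=np.array([-np.sin(a),np.cos(a),0]); P=np.array([.5095,.1525,0])
for u,v in [(150+210.5/10-.5,150+300.5/10-.5),(330+165.5/10-.5,150+291.5/10-.5)]:
    o,d=ray(c,u,v); k=(.1175-xb@(o-P))/(xb@d); w=o+k*d; print(w,"yb",yb@(w-P))
o,d=ray(c,c["cx"],c["cy"]);print(o,"cam yb",yb@(o-P))
```

```text
[0.6216 0.0328 0.0804] yb -0.11442227540231308
[0.6322 0.2614 0.0796] yb 0.11449873856761791
[0.3095 0.1583 0.3102] cam yb -0.0034597221830387145
```

Run:
```python
from h import *
c=get_calibration("scene"); m=cv2.imread("pics/sc_b.png"); ref=cv2.imread("pics/s7raw.png"); ref0=cv2.imread("pics/scene0.png")
g=lambda a:cv2.GaussianBlur(cv2.cvtColor(a,cv2.COLOR_BGR2LAB)[:,:,2].astype(np.float32),(0,0),.8)
g2=lambda a:cv2.GaussianBlur(cv2.cvtColor(a,cv2.COLOR_BGR2GRAY).astype(np.float32),(0,0),.8)
for n,r,box,p,sg in [("near",ref,(226,197,251,217),[.449,-.014,.11],-1),("mid",ref,(240,190,260,209),[.503,-.016,.11],-1),("far",ref,(252,184,272,202),[.558,-.024,.11],-1),("near0",ref0,(226,197,251,217),[.449,-.014,.11],-1),("wedge",ref0,(164,159,186,183),[.57,.32,.09],1)]:
  for f in (g,g2):
    x0,y0,x1,y1=box; W=np.array([[1,0,x0],[0,1,y0-5*sg]],np.float32)
    try:
      cc,W=cv2.findTransformECC(f(r)[y0:y1,x0:x1],f(m),W,cv2.MOTION_TRANSLATION,(3,200,1e-6),None,1)
      j=(w2p(c,np.array(p)+[0,0,.01])-w2p(c,p))[0]/10; dv=W[1,2]-y0
      print(n,"%.3f du %.2f dv %.2f tilt %.4f"%(cc,W[0,2]-x0,dv,sg*dv/j[1]/170))
    except cv2.error: print(n,"fail")
```

```text
near 0.995 du 0.27 dv 5.25 tilt 0.1034
near 0.965 du 0.29 dv 5.15 tilt 0.1013
mid 0.997 du 0.14 dv 5.14 tilt 0.1031
mid 0.956 du 0.21 dv 5.26 tilt 0.1055
far 0.994 du -0.07 dv 4.98 tilt 0.1018
far 0.786 du -0.44 dv 4.83 tilt 0.0988
near0 0.797 du 0.18 dv 5.51 tilt 0.1085
near0 0.818 du 0.23 dv 4.99 tilt 0.0982
wedge 0.984 du -0.42 dv -4.63 tilt 0.1030
wedge 0.960 du -0.34 dv -4.49 tilt 0.0999
```

Run:
```python
from h import *
im=get_image("wrist"); cv2.imwrite("pics/w12.png",im[:,:,::-1]); print(np.abs(im[:100].astype(int)-cv2.imread("pics/w11.png")[:100,:,::-1]).mean())
print(close_job())
```

```text
0.88357421875
the job is handed in; nothing more can be done
None
```

I moved small1 from beside the wedge into the free place between the other two blocks in the right pan. I then slid the brass poise right from its left side with shut fingers, backed off, and raised the arm clear. The released beam rests level as far as I could measure, and I handed the job in at about 16 s.

**Level:**
- The needle covers the plate's centre tick.
- The pan corners in the wrist view give about 0.098 rad, against 0.10 for level.
- Tracking the blocks and wedge tightly in the scene camera gives 0.098–0.109 rad, mean about 0.102.
- The readings at about 15 s and 16 s agreed.

**Readings that disagreed:** Looser tracking windows gave 0.087 and 0.094 rad on the right-pan blocks and 0.03 rad on the left pan. I set these aside because static background, and for the left pan shifting arm shadow, was mixed into them. I made no fine nudge, as what was left was within the measurement error.

**Forces:** The highest push force I read on the poise was about 6 N, against the 10 N limit. I read force only at the end of moves and at checks, so a brief higher peak would not have shown.

**Bystanders:** The arm never worked near the tub, marker, tape roll or black look-alike. I made no separate picture check of them at the end.

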